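Function check of the polisher's emergency stop

TASK

Do the daily check of the emergency stop on the yellow-topped control box: push the big red mushroom button straight down until it latches, take the hand off it for a second so that it is seen to stay in, then push one of its raised ribs round clockwise (seen from above, as the white arrows show) until the button unlatches, springs up again and turns back. Only push, with the fingertips or the outside of the fingers: do not pinch a rib, do not press the green start button, and leave the things lying round the box where they are.

Things in the scene. Friction and masses are not known exactly. Their poses are not given: they have to be found in the camera images.
- station: Control box screwed to the bench, 120 x 216 x 60 mm (x, y, z at yaw 0), grey with a yellow top and a 5 mm high grey foot at each end (out to 133 mm along y). Origin: centre of its underside, z up. The stop button's axis stands at x 0, y +45 mm in its frame, the green start button at x 0, y -72 mm. It cannot move.
- stop_head: Red mushroom head: a palm disc 96 mm across, 12 mm thick. Origin on its axis, 60 mm above the bench when out; z up. Above the origin: disc face 26 mm, low centre dome (36 mm wide) 30 mm, tops of three raised ribs 50 mm. Ribs run radially from 22 to 46 mm from the axis, 14 mm wide, along its +x, +120 and +240 degrees. White arrows between them point clockwise. Sinks and turns.
- stop_top (a point): Top of the centre dome of the stop button, on its axis, 90 mm above the bench when the button is out; goes down with it. Spot to press (a free circle 40 mm wide between the ribs).
- rib_1 (a point): Middle of the top of rib 1, 34 mm from the axis, 110 mm above the bench when the button is out and 100 mm when latched; turns and sinks with the head.
- rib_2 (a point): Middle of the top of rib 2, 34 mm from the axis, 110 mm above the bench when the button is out and 100 mm when latched; turns and sinks with the head.
- rib_3 (a point): Middle of the top of rib 3, 34 mm from the axis, 110 mm above the bench when the button is out and 100 mm when latched; turns and sinks with the head.
- push_faces: The three rib faces (one on each rib, 22 x 21 mm, lower edge just under the disc face, upper edge 4 mm below the rib's top) on the counter-clockwise side seen from above: push here to twist the head clockwise. Origin as stop_head.
- back_faces: The three opposite rib faces, on the clockwise side. Origin as stop_head. Pinching a rib means touching both kinds of face at once.
- stop_press (a joint): Depth of the stop button in m: 0 out, about 0.010 latched in, 0.012 at the end stop. A spring lifts it (about 3 N out, 6 N when in); pressing it home takes about 7 to 8 N; it latches once past 0.010 and then stays in when let go, until it is twisted.
- stop_twist (a joint): Turn of the stop head in rad, 0 at rest, positive clockwise seen from above, end stop at 1.2. A spring turns it back to 0 when let go. Latched, turning it past about 0.55 frees the latch and the head springs up by 10 mm. The turn takes about 0.04 N m (1 to 2 N at a rib). Fingers that press hard or overhang a rib can hold the freed head down: lift them straight up from there.
- start_button (a joint): Depth of the start button in m: 0 out, 0.006 fully in. Leave it out.
- start_button_top (a point): Top of the green start button, 28 mm across in a black collar 44 mm across, 82 mm above the bench, 117 mm from the stop button's axis.
- tape_duct: Small black roll of tape lying flat beside the box, 58 mm across, 19 mm high; origin: centre of its underside. Loose; leave it.
- offcut_1: Brown wood offcut lying beside the box, 50 x 75 x 36 mm; origin: centre of its underside. Loose; leave it.
- screwdriver_yel: Screwdriver with a yellow handle lying behind the box, 135 mm long along its y, 24 mm thick; origin: under its middle. Loose; leave it.

How it is judged:
On the way, in this order (a step that is already met when the one before it is completed fails the run):
1. the stop button is latched in, with nothing of the robot touching it (value of joint stop_press above 0.008 m and contact force between each of the fingers, the arm and stop_head below 0.1 N), for 0.3 s.
2. the head is twisted clockwise (at least 0.4 rad) (value of joint stop_twist above 0.4 rad), for 0.05 s.
At the end, for the whole second after the job is handed in: The stop button is out again (within 2 mm) and turned back (within 0.1 rad), the start button is out (within 2 mm), and the tape roll, the offcut and the screwdriver lie within 30 mm of where they were (value of joint each of stop_press, start_button below 0.002 m and value of joint stop_twist below 0.1 rad and distance of each of tape_duct, offcut_1, screwdriver_yel from where it was at the start of the episode below 0.03 m); the robot touches nothing.
It fails at once if the start button is pressed (3 mm or more) (value of joint start_button above 0.003 m).
It fails at once if a rib is pinched (both sides pushed at once) (contact force between the fingers and push_faces above 0.5 N and contact force between the fingers and back_faces above 0.5 N).
It fails at once if the tape roll, the offcut or the screwdriver is moved, lifted or carried off (more than 30 mm) (distance of any of tape_duct, offcut_1, screwdriver_yel from where it was at the start of the episode above 0.03 m).
It also fails if it takes over 48 s, if anything falls off the work surface, if the arm or the gripper's body presses on something with over 40 N, if the wrist force passes 120 N, or if a joint passes its speed limit or range.

ROBOT

A 7-joint arm with a two-finger parallel gripper is mounted at the origin on a cart in front of the work surface, level with it; the furniture and walls round the work are solid. World frame = base frame: x ahead of the robot, y to its left, z up, the work surface at z = 0. Lengths are in m, angles in rad, forces in N, time in s.
With the tool pointing down it reaches from about 0.4 to 0.875 m from the base axis. Payload 19.3 kg.
Tool frame: the origin (TCP) lies midway between the tips of the shut fingers; the grasp point (between the pads) lies 19 mm behind it; z points along the fingers, y is the line along which they close (so a half turn about z gives the same grasp; the last joint's range is limited). The gripper opens to 85 mm and grips with 20 to 120 N. Pads are 22 mm wide; open, the fingers measure 114 mm over their backs; the gripper's body (76 mm by 85 mm) begins 54 mm behind the grasp point. The pads swing forward as they close: fully open they stand 13 mm farther back than shut.
Start: joints at [-1.222, 0.521, -0.036, 1.599, 0.021, 1.021, -0.113], TCP at [0.254, 0.571, 0.231] pointing down, gripper open.
Joint ranges: [-2.91, 2.91], [-0.3, 2.13], [-1.5, 1.42], [0.17, 2.43], [-1.26, 4.41], [0.16, 1.93], [-2.52, 2.52]. Speed limits (rad/s): [1.89, 1.89, 2.39, 2.39, 3.01, 3.01, 3.01].

INTERFACE

Orientations are given as [roll, pitch, yaw] about the fixed x, y, z axes, in that order (R = Rz(yaw) Ry(pitch) Rx(roll)).
In Python, from workcell import bot gives the robot as it stands.
- The arm moves only by the tool move_arm, never from a script. Its argument "series" is a list of rows, each a list of 3 entries, a list of its own where there are three numbers: the shift along the tool's x, y, z in cm, then the turn, a rotation vector about the tool's x, y, z in rad, then the opening in per cent of the stroke, from 0 (shut) to 100 (fully open). A call has 1 to 20 rows; each row is the pose to reach, as a shift and turn from the pose commanded when the call began, along the tool's axes at that moment; what a row does not reach only later rows make up. A row lasts 1/12 s, in which the tool goes at most 41.7 mm and 7.16 degrees, less where a joint would pass 70% of its speed; a pose out of reach is approached as far as the arm can. A call with a gripper value outside its range is refused whole. The fingers move at their own pace and stop on an object; "squeeze" is the grip in N (left out, the last holds). Time passes only in rows, so rows that repeat a pose let the fingers close. It gives the time, the measured TCP pose, the force, the opening and the grip force at its end, in the units of the state.
- bot.observe(): the state, without advancing time (a new reading comes with each control period).
- bot.grab_frame(name): name is "side" or "top"; returns (picture, depth): 384x512x3 uint8, red, green, blue; 384x512 float32, m along the optical axis (not along the pixel's ray), 0 where there is no reading.
- bot.camera_params(name): a dict with "fovy" (degrees; the focal length in pixels is half the picture's height over the tangent of half this angle, whatever the lens; pixels are square), "cx", "cy" (the principal point, pixels), "dist_coeffs" ([k1, k2, p1, p2, k3] as OpenCV has them; the pictures are not rectified), "R" (3x3) and "t" (3): a world point X has camera coordinates R X + t. Camera axes: x right, y down, z forward; pixel columns grow to the right and rows downward; lengths in m; the calibration is good to about 2 mm. A picture is of the moment at which its call begins. camera_params takes no time and is no camera call.
- bot.job_done(): hands the job in; it is judged then, once.
Trained networks look in the newest picture that a camera, given by its name, has taken for a name from the list of things; names that differ only in an ending like _2 or _b are one class to them, and where a whole thing is asked for, a point or a joint stands for the part that bears it (a point fixed in the world has none). Each returns a list of dicts, best first, with "conf" (0 to 1); they miss things now and then, are a little off and sometimes report something else, mostly with a low value. They report only what shows in the picture. A call takes as long as a camera call.
- bot.find_in(camera, thing): "bbox" ([left, top, right, bottom] in pixels, round what is visible of it).
- bot.trace(camera, thing): "mask" (384x512 bool, what is visible of it) and "bbox" ([left, top, right, bottom] in pixels, round what is visible of it).
The state is a dict: "clock": time; "qpos": joint angles; "qd": joint speeds; "joint_efforts": joint torques, N m; "position": TCP position; "tool_rot": TCP orientation; "force": force on the tool from outside, world axes, zero at the start; "moment": the same for the moment, N m; "grip_width": finger opening in m; "finger_force": force on a finger pad.
Only numpy, scipy, OpenCV 4.12 (cv2) and the standard library are available. Lean on these libraries where they do the work, as an engineer would, in place of code of your own. Each camera call takes 0.05 s, during which the arm holds its last target. There are 200 camera calls.

## Working session

There is one attempt and no reset: what is moved stays moved. The work goes in short steps, Python scripts to look and compute and a tool call to move; the robot and the scene stay as the last step left them, time stands still between calls to the robot, and variables do not carry over. Pictures are saved under pics/ and viewed, at most 10 in all, crops included, and the job is handed in when it is done.

Besides the shell and the picture viewer there is one more tool, called as a command line: name --argument value ..., lists and objects as JSON in quotes. move_arm: Moves the arm, as the interface text tells. Its arguments: {"type":"object","properties":{"series":{"type":"array"},"squeeze":{"type":"number"}},"required":["series"]}

```bash
mkdir -p pics; cat > h.py <<'E'
import numpy as np,cv2
from workcell import bot
def cam(n):
    p=bot.camera_params(n);f=192/np.tan(np.radians(p['fovy'])/2)
    return np.array([[f,0,p['cx']],[0,f,p['cy']],[0,0,1]]),np.array(p['dist_coeffs'],float),np.array(p['R']),np.array(p['t'])
def world(n,uv,z):
    K,d,R,t=cam(n);u=cv2.undistortPoints(np.array(uv,float).reshape(-1,1,2),K,d).reshape(-1,2)
    c=np.c_[u,np.ones(len(u))]*np.array(z).reshape(-1,1)
    return (c-t)@R
def proj(n,X):
    K,d,R,t=cam(n);return cv2.projectPoints(np.array(X,float).reshape(-1,1,3),cv2.Rodrigues(R)[0],t,K,d)[0].reshape(-1,2)
def mask_pts(n,m,D):
    v,u=np.nonzero(m&(D>0));return world(n,np.c_[u,v],D[v,u])
E
python3 - <<'E'
from h import *
P={}
for n in ('side','top'):
    I,D=bot.grab_frame(n);np.savez(f'/tmp/{n}.npz',I=I,D=D);P[n]=I
    print(n,-cam(n)[2].T@cam(n)[3])
    for th in ('stop_head','station','start_button_top','rib_1'):
        for r in bot.trace(n,th)[:3]:
            X=mask_pts(n,r['mask'],D);print(th,round(r['conf'],2),r['bbox'],np.median(X,0).round(3),np.percentile(X,[2,98],axis=0).round(3).tolist())
    cv2.imwrite(f'pics/{n}0.png',I[:,:,::-1])
s=bot.observe();print(s['clock'],s['position'],s['tool_rot'],s['force'],s['grip_width'])
E
```

```text
side [ 0.09851892 -0.49686564  0.47053164]
stop_head 0.84 [227.1, 168.1, 273.3, 200.8] [0.568 0.194 0.086] [[0.536, 0.156, 0.014], [0.703, 0.32, 0.109]]
stop_head 0.63 [228.9, 175.3, 260.3, 193.4] [0.56  0.227 0.097] [[0.555, 0.161, 0.086], [0.567, 0.239, 0.106]]
station 0.88 [208.5, 169.4, 329.3, 267.9] [0.554 0.114 0.058] [[0.512, 0.035, 0.003], [0.626, 0.251, 0.103]]
start_button_top 0.46 [277.9, 207.1, 291.9, 219.0] [0.57  0.081 0.08 ] [[0.559, 0.072, 0.063], [0.596, 0.106, 0.082]]
rib_1 0.65 [226.8, 169.2, 278.1, 200.9] [0.567 0.193 0.086] [[0.535, 0.156, 0.079], [0.622, 0.238, 0.109]]
top [0.37660817 0.16019887 1.05139693]
stop_head 0.92 [217.4, 154.5, 262.4, 195.6] [0.583 0.201 0.087] [[0.541, 0.158, 0.082], [0.624, 0.242, 0.11]]
station 0.97 [199.8, 153.2, 311.3, 208.8] [0.573 0.156 0.06 ] [[0.518, 0.038, 0.002], [0.64, 0.276, 0.106]]
start_button_top 0.6 [283.2, 174.3, 293.7, 182.9] [0.575 0.085 0.081] [[0.563, 0.074, 0.073], [0.589, 0.097, 0.085]]
start_button_top 0.33 [238.0, 219.5, 263.7, 243.9] [0.463 0.168 0.018] [[0.437, 0.144, 0.003], [0.489, 0.194, 0.022]]
rib_1 0.86 [216.9, 155.9, 258.3, 196.7] [0.583 0.201 0.087] [[0.54, 0.16, 0.061], [0.627, 0.244, 0.11]]
0.5 [0.25416162 0.57095305 0.23126649] [-3.14151711e+00  8.41336219e-06  2.72279682e+00] [ 1.31316754 -0.34520231  0.13279002] 0.08517839739855738
```

View pics/top0.png

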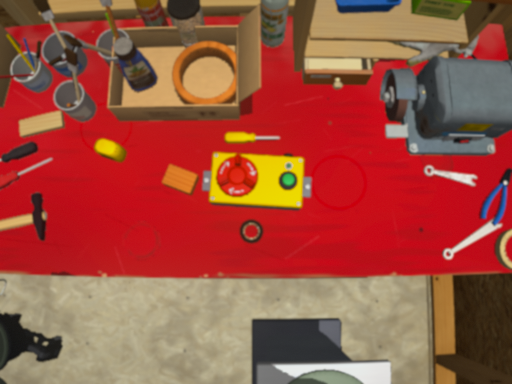

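View pics/side0.png

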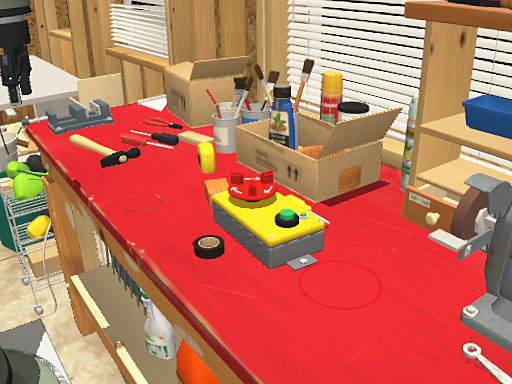

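The pictures show the box at about (255,180) in the top view, with the red head at (238,175) and the green button at (288,180). The tape is at (251,231), the offcut at (180,178) and the screwdriver at (252,137). Next I measure the axis and the rib angles.

```bash
python3 - <<'E'
from h import *
z=np.load('/tmp/top.npz');I,D=z['I'],z['D']
v,u=np.mgrid[0:384,0:512]
X=mask_pts('top',np.ones_like(D,bool),D)
uv=np.c_[u[D>0],v[D>0]]; 
near=np.hypot(X[:,0]-.583,X[:,1]-.201)<.07
disc=X[near&(X[:,2]>.078)]
(c,s,a)=cv2.minAreaRect(disc[:,:2].astype(np.float32)*1000);print('rect',c,s,a)
print('circ',cv2.minEnclosingCircle(disc[:,:2].astype(np.float32)*1000))
box=X[(np.hypot(X[:,0]-.575,X[:,1]-.155)<.14)&(abs(X[:,2]-.06)<.006)]
print('box',cv2.minAreaRect(box[:,:2].astype(np.float32)*1000))
r=X[near&(X[:,2]>.1)]
k,lab,cen=cv2.kmeans(r[:,:2].astype(np.float32),3,None,(3,50,1e-6),5,2)[0:3]
print(cen.round(4),np.bincount(lab.ravel()))
c=cen.mean(0);print('mean',c,[(np.degrees(np.arctan2(*(q-c)[::-1])).round(1),np.hypot(*(q-c)).round(4)) for q in cen])
for th in ('tape_duct','offcut_1','screwdriver_yel'):
    for q in bot.trace('top',th)[:1]:
        Y=mask_pts('top',q['mask'],D);print(th,q['conf'],np.percentile(Y,[3,97],axis=0).round(3).tolist())
J=cv2.resize(I[140:220,190:320],None,fx=6,fy=6,interpolation=cv2.INTER_CUBIC);cv2.imwrite('pics/crop0.png',J[:,:,::-1])
E
```

```text
rect (582.4981079101562, 200.34039306640625) (93.55903625488281, 93.29778289794922) 89.47134399414062
circ ((583.8182983398438, 201.09292602539062), 48.08815383911133)
box ((580.7296142578125, 157.1590576171875), (213.91787719726562, 120.7545394897461), 85.93034362792969)
[[0.5641 0.1727]
 [0.5679 0.2314]
 [0.6173 0.1985]] [66 68 65]
mean [0.583111   0.20090371] [(np.float32(-124.0), np.float32(0.034)), (np.float32(116.4), np.float32(0.0341)), (np.float32(-3.9), np.float32(0.0343))]
tape_duct 0.87 [[0.439, 0.147, 0.003], [0.489, 0.194, 0.022]]
offcut_1 0.6 [[0.542, 0.16, 0.082], [0.624, 0.24, 0.109]]
screwdriver_yel 0.88 [[0.684, 0.125, 0.01], [0.706, 0.229, 0.026]]
```

View pics/crop0.png

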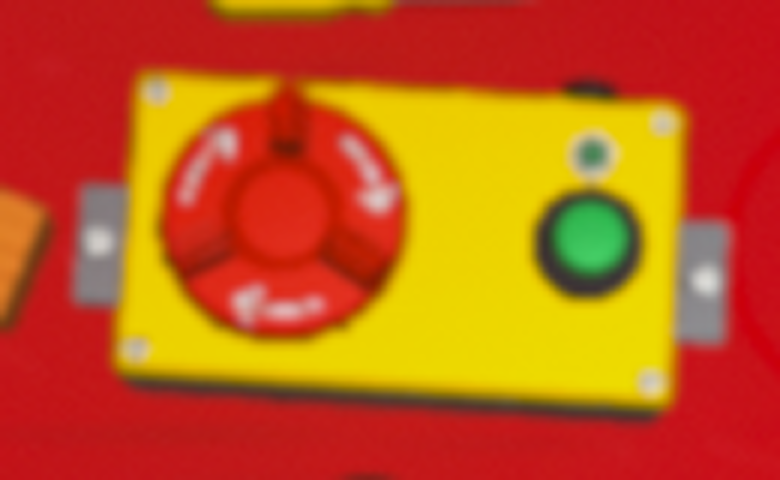

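The head axis is at about (0.583, 0.201) and the ribs point to -4°, 116° and -124°. The crop confirms clockwise arrows and ribs at top, lower left and lower right. I'll press with shut fingers at tool yaw 86°, then twist using rib -4°.

```bash
cat >> h.py <<'E'
from scipy.spatial.transform import Rotation as Ro
def rel(pos,yaw):
    s=bot.observe();T=Ro.from_euler('xyz',s['tool_rot']);G=Ro.from_euler('xyz',[np.pi,0,yaw])
    print((100*T.inv().apply(np.array(pos)-s['position'])).round(2).tolist(),(T.inv()*G).as_rotvec().round(3).tolist())
E
python3 -c "
from h import *
rel([.583,.201,.15],1.50)"
```

```text
[-45.09, -20.42, 8.13] [-0.0, 0.0, 1.223]
```

move_arm --series '[[[-45.1,-20.4,2],[0,0,1.223],0],[[-45.1,-20.4,2],[0,0,1.223],0],[[-45.1,-20.4,2],[0,0,1.223],0],[[-45.1,-20.4,2],[0,0,1.223],0],[[-45.1,-20.4,2],[0,0,1.223],0],[[-45.1,-20.4,2],[0,0,1.223],0],[[-45.1,-20.4,2],[0,0,1.223],0],[[-45.1,-20.4,2],[0,0,1.223],0],[[-45.1,-20.4,2],[0,0,1.223],0],[[-45.1,-20.4,2],[0,0,1.223],0],[[-45.1,-20.4,2],[0,0,1.223],0],[[-45.1,-20.4,2],[0,0,1.223],0],[[-45.1,-20.4,2],[0,0,1.223],0],[[-45.1,-20.4,2],[0,0,1.223],0],[[-45.1,-20.4,2],[0,0,1.223],0],[[-45.1,-20.4,5],[0,0,1.223],0],[[-45.1,-20.4,8.1],[0,0,1.223],0],[[-45.1,-20.4,8.1],[0,0,1.223],0],[[-45.1,-20.4,8.1],[0,0,1.223],0]]' --squeeze 20

```text
clock: 2.23
position: [0.5822, 0.202, 0.1499]
tool_rot: [-3.139, 0.001, 1.501]
force: [-0.0, 0.4, 0.8]
grip_width: 0.0001
finger_force: 0.0
```

```bash
python3 - <<'E'
from h import *
rel([.583,.201,.15],1.50)
s=bot.observe();print(s['clock'],s['position'],s['tool_rot'],s['force'],s['grip_width'])
I,D=bot.grab_frame('side');cv2.imwrite('pics/s1.png',cv2.resize(I[90:250,160:360],None,fx=4,fy=3.75)[:,:,::-1])
print(proj('side',[s['position'],[.583,.201,.09]]))
E
```

```text
[-0.09, 0.09, -0.01] [-0.002, 0.001, 0.001]
2.2333 [0.5821512  0.20201033 0.1499382 ] [-3.13936958e+00  9.34852548e-04  1.50126969e+00] [-0.02771292  0.44795516  0.81997385] 0.0001271621530137046
[[251.63121723 154.10665153]
 [252.86070468 183.36136487]]
```

View pics/s1.png

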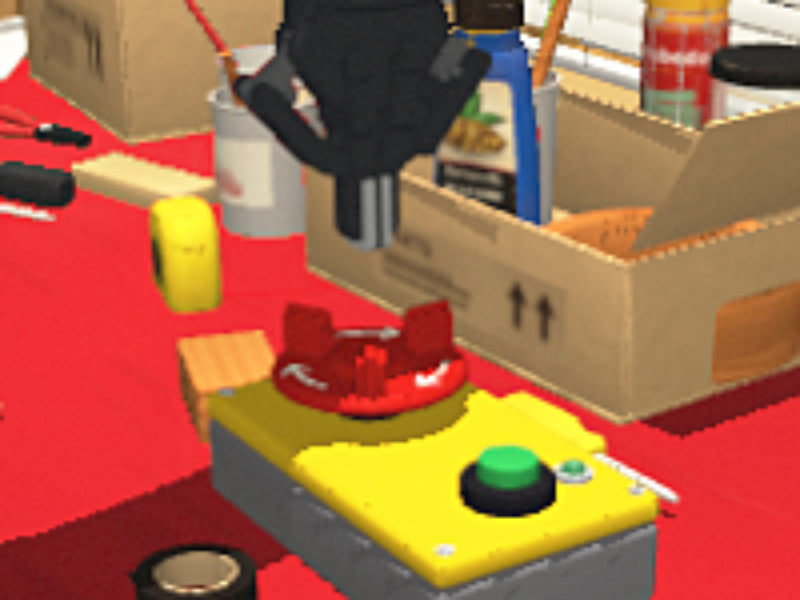

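The shut fingers (tip near crop pixel (370,245)) hang above the head (370,350), with the knuckles well above rib height. Next I press down.

move_arm --series '[[[-0.1,0.1,2.5],[0,0,0],0],[[-0.1,0.1,5],[0,0,0],0],[[-0.1,0.1,5.6],[0,0,0],0],[[-0.1,0.1,6.0],[0,0,0],0],[[-0.1,0.1,6.3],[0,0,0],0],[[-0.1,0.1,6.6],[0,0,0],0],[[-0.1,0.1,6.9],[0,0,0],0],[[-0.1,0.1,7.0],[0,0,0],0],[[-0.1,0.1,7.1],[0,0,0],0],[[-0.1,0.1,7.1],[0,0,0],0]]'

```text
clock: 3.12
position: [0.5848, 0.2005, 0.0811]
tool_rot: [3.14, -0.001, 1.5]
force: [-3.5, -0.5, 4.5]
grip_width: -0.0003
finger_force: 2.5
```

move_arm --series '[[[0,0,0.1],[0,0,0],0],[[0,0,0.2],[0,0,0],0],[[0,0,0.3],[0,0,0],0],[[0,0,0.4],[0,0,0],0],[[0,0,0.4],[0,0,0],0]]'

```text
clock: 3.53
position: [0.585, 0.2005, 0.0779]
tool_rot: [3.14, -0.001, 1.5]
force: [-6.5, -0.7, 16.5]
grip_width: -0.0
finger_force: 8.1
```

move_arm --series '[[[0,0,-1],[0,0,0],0],[[0,0,-4],[0,0,0],0],[[0,0,-7],[0,0,0],0],[[0,0,-7],[0,0,0],0],[[0,0,-7],[0,0,0],0],[[0,0,-7],[0,0,0],0],[[0,0,-7],[0,0,0],0],[[0,0,-7],[0,0,0],0],[[0,0,-7],[0,0,0],0],[[0,0,-7],[0,0,0],0],[[0,0,-7],[0,0,0],0],[[0,0,-7],[0,0,0],0],[[0,0,-7],[0,0,0],0],[[0,0,-7],[0,0,0],0]]'

```text
clock: 4.7
position: [0.5842, 0.2001, 0.1453]
tool_rot: [-3.142, 0.0, 1.5]
force: [-0.0, 0.5, 0.0]
grip_width: 0.0004
finger_force: 0.0
```

```bash
python3 - <<'E'
from h import *
s=bot.observe();print(s['clock'],s['position'],s['force'])
I,D=bot.grab_frame('side')
r=bot.trace('side','stop_head')[0];X=mask_pts('side',r['mask'],D)
X=X[np.hypot(X[:,0]-.583,X[:,1]-.201)<.055]
print(r['conf'],np.percentile(X[:,2],[5,25,50,90,97,99]))
c=np.array([.583,.201]);a=np.radians(-4);e=np.array([np.cos(a),np.sin(a)]);n=np.array([-e[1],e[0]])
for p in (.027,.018):
    q=c+.036*e+p*n;print(q);rel([*q,.13],1.50);rel([*q,.089],1.50)
E
```

```text
4.7 [0.58416509 0.2000909  0.1452512 ] [-0.01273553  0.52672465  0.00818717]
0.68 [0.06948457 0.07506492 0.07648803 0.09481102 0.0986564  0.09965018]
[0.62079573 0.225423  ]
[2.78, 3.48, 1.53] [-0.0, 0.0, -0.0]
[2.78, 3.48, 5.63] [-0.0, 0.0, -0.0]
[0.62016792 0.21644492]
[1.88, 3.48, 1.53] [-0.0, 0.0, -0.0]
[1.88, 3.48, 5.63] [-0.0, 0.0, -0.0]
```

The head is latched: its rib tops now stand at 100 mm. I move to the counter-clockwise side of the far rib.

move_arm --series '[[[2.8,3.5,0],[0,0,0],0],[[2.8,3.5,0],[0,0,0],0],[[2.8,3.5,0],[0,0,0],0],[[2.8,3.5,2],[0,0,0],0],[[2.8,3.5,4],[0,0,0],0],[[2.8,3.5,5],[0,0,0],0],[[2.8,3.5,5.6],[0,0,0],0],[[2.8,3.5,5.6],[0,0,0],0],[[2.8,3.5,5.6],[0,0,0],0]]'

```text
clock: 5.55
position: [0.6212, 0.2254, 0.0899]
tool_rot: [3.141, -0.0, 1.5]
force: [0.9, -0.3, 0.9]
grip_width: -0.0002
finger_force: 0.0
```

```bash
python3 - <<'E'
from h import *
I,D=bot.grab_frame('side');cv2.imwrite('pics/s2.png',cv2.resize(I[120:220,190:310],None,fx=6,fy=6)[:,:,::-1])
s=bot.observe();print(s['position'],s['force'])
c=np.array([.583,.201])
for b in np.arange(0,.86,.085):
    a=np.radians(-4)-b;e=np.array([np.cos(a),np.sin(a)]);n=np.array([-e[1],e[0]])
    rel([*(c+.036*e+.018*n),.089],1.50-b)
E
```

```text
[0.62149037 0.22556762 0.09023315] [ 0.66275834 -0.1456628  -0.36222953]
[-0.92, -0.07, 0.12] [0.001, -0.0, -0.0]
[-1.23, 0.07, 0.12] [0.001, -0.0, 0.085]
[-1.55, 0.19, 0.12] [0.001, -0.0, 0.17]
[-1.89, 0.27, 0.12] [0.001, -0.001, 0.255]
[-2.22, 0.33, 0.12] [0.001, -0.001, 0.34]
[-2.56, 0.36, 0.12] [0.001, -0.001, 0.425]
[-2.91, 0.36, 0.12] [0.001, -0.001, 0.51]
[-3.25, 0.33, 0.12] [0.001, -0.001, 0.595]
[-3.58, 0.27, 0.12] [0.001, -0.001, 0.68]
[-3.91, 0.18, 0.12] [0.001, -0.001, 0.765]
[-4.24, 0.07, 0.12] [0.001, -0.001, 0.85]
```

View pics/s2.png

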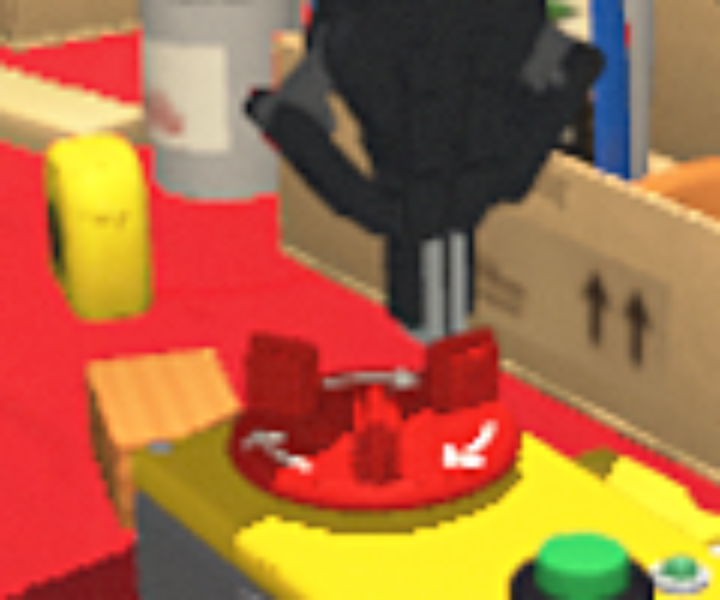

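The fingers stand behind the far rib, with their tip near crop pixel (435,335), on its counter-clockwise side. I now push along the arc.

move_arm --series '[[[-0.5,0,0.15],[0,0,0],0],[[-0.9,0,0.15],[0,0,0],0],[[-1.23,0.07,0.15],[0,0,0.085],0],[[-1.55,0.19,0.15],[0,0,0.17],0],[[-1.89,0.27,0.15],[0,0,0.255],0],[[-2.22,0.33,0.15],[0,0,0.34],0],[[-2.56,0.36,0.15],[0,0,0.425],0],[[-2.91,0.36,0.15],[0,0,0.51],0],[[-3.25,0.33,0.15],[0,0,0.595],0],[[-3.58,0.27,0.15],[0,0,0.68],0],[[-3.91,0.18,0.15],[0,0,0.765],0],[[-4.24,0.07,0.15],[0,0,0.85],0],[[-4.24,0.07,0.15],[0,0,0.85],0],[[-4.24,0.07,0.15],[0,0,0.85],0]]'

```text
clock: 6.77
position: [0.619, 0.183, 0.0882]
tool_rot: [3.141, -0.0, 0.652]
force: [1.1, 0.6, 0.4]
grip_width: 0.0004
finger_force: 0.5
```

```bash
python3 - <<'E'
from h import *
I,D=bot.grab_frame('side');cv2.imwrite('pics/s3.png',cv2.resize(I[120:220,190:310],None,fx=6,fy=6)[:,:,::-1])
s=bot.observe();print(s['position'],s['force'])
E
```

```text
[0.6190351  0.1831114  0.08813897] [0.97942726 0.42809641 1.33691189]
```

View pics/s3.png

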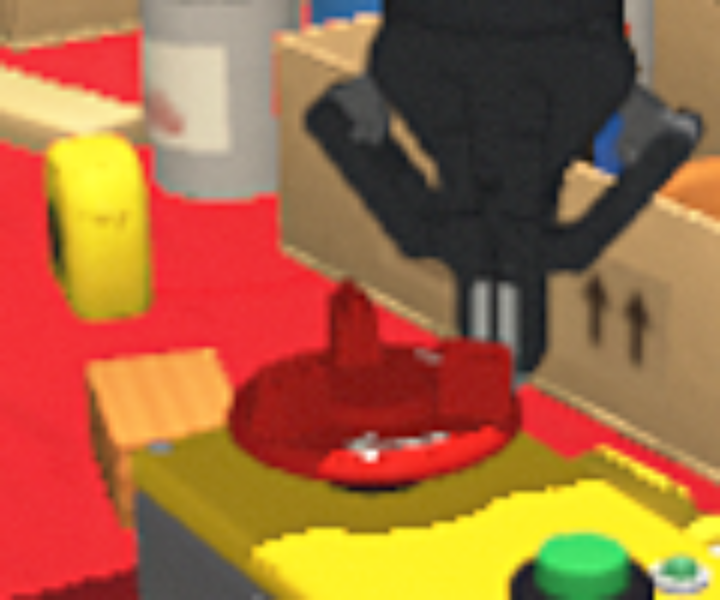

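The head is twisted and has sprung up; its rim sits higher and the pushed rib is at crop pixel (475,380). I lift the fingers straight up.

move_arm --series '[[[-4.24,0.07,-1],[0,0,0.85],0],[[-4.24,0.07,-4],[0,0,0.85],0],[[-4.24,0.07,-8],[0,0,0.85],0],[[-4.24,0.07,-11],[0,0,0.85],0],[[-4.24,0.07,-11],[0,0,0.85],0],[[-4.24,0.07,-11],[0,0,0.85],0],[[-4.24,0.07,-11],[0,0,0.85],0],[[-4.24,0.07,-11],[0,0,0.85],0],[[-4.24,0.07,-11],[0,0,0.85],0],[[-4.24,0.07,-11],[0,0,0.85],0]]'

```text
clock: 7.65
position: [0.5854, 0.1569, 0.1977]
tool_rot: [3.141, 0.0, -0.196]
force: [-0.1, 1.0, -0.9]
grip_width: 0.0003
finger_force: 0.0
```

I reused the old offsets, which were relative to the earlier pose, so the lift also went sideways. I check the result.

```bash
python3 - <<'E'
from h import *
I,D=bot.grab_frame('side');cv2.imwrite('pics/s4.png',cv2.resize(I[110:260,170:350],None,fx=4,fy=4)[:,:,::-1])
r=bot.trace('side','stop_head')[0];X=mask_pts('side',r['mask'],D)
X=X[np.hypot(X[:,0]-.583,X[:,1]-.201)<.055]
print(r['conf'],np.percentile(X[:,2],[5,25,50,90,97,99]))
r=bot.trace('side','start_button_top')[0];X=mask_pts('side',r['mask'],D);print(np.percentile(X[:,2],[50,90]))
I,D=bot.grab_frame('top')
for th in ('tape_duct','screwdriver_yel'):
    for q in bot.trace('top',th)[:1]:
        Y=mask_pts('top',q['mask'],D);print(th,q['conf'],np.percentile(Y,[3,97],axis=0).round(3).tolist())
s=bot.observe();print(s['clock'],s['position'],s['force'])
E
```

```text
0.77 [0.07952264 0.0848514  0.08749468 0.10469282 0.10853778 0.10929257]
[0.08018393 0.08177919]
7.95 [0.58543456 0.15687959 0.19782294] [-0.73902672 -0.44519796  0.20517427]
```

View pics/s4.png

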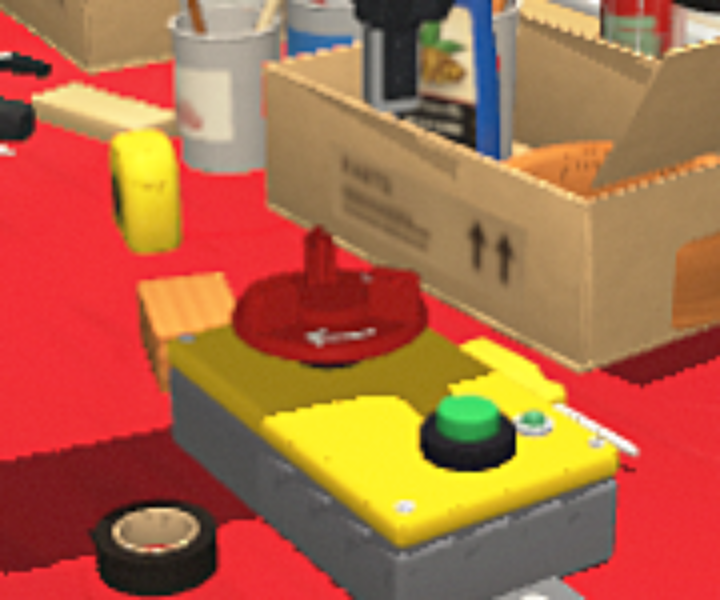

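The head is out but still looks turned. It may be turning back slowly, so I clear the arm and let time pass.

move_arm --series '[[[0,-3,-3],[0,0,0],0],[[0,-7,-6],[0,0,0],0],[[0,-11,-8],[0,0,0],0],[[-2,-15,-8],[0,0,0],0],[[-4,-20,-8],[0,0,0],0],[[-4,-20,-8],[0,0,0],0],[[-4,-20,-8],[0,0,0],0],[[-4,-20,-8],[0,0,0],0],[[-4,-20,-8],[0,0,0],0],[[-4,-20,-8],[0,0,0],0],[[-4,-20,-8],[0,0,0],0],[[-4,-20,-8],[0,0,0],0],[[-4,-20,-8],[0,0,0],0],[[-4,-20,-8],[0,0,0],0],[[-4,-20,-8],[0,0,0],0]]'

```text
clock: 9.2
position: [0.586, 0.3608, 0.2779]
tool_rot: [-3.141, 0.0, -0.2]
force: [-0.6, 0.3, -0.3]
grip_width: -0.0001
finger_force: 0.0
```

```bash
cat > ang.py <<'E'
from h import *
I,D=bot.grab_frame('top')
X=mask_pts('top',np.ones_like(D,bool),D)
r=X[(np.hypot(X[:,0]-.583,X[:,1]-.201)<.055)&(X[:,2]>.095)&(X[:,2]<.12)]
print(np.percentile(r[:,2],[50,95]))
k,lab,cen=cv2.kmeans(r[:,:2].astype(np.float32),3,None,(3,50,1e-6),5,2)
c=cen.mean(0);print(c,[np.degrees(np.arctan2(*(q-c)[::-1])).round(1) for q in cen],np.bincount(lab.ravel()))
for th in ('tape_duct','screwdriver_yel'):
    for q in bot.trace('top',th)[:1]:
        Y=mask_pts('top',q['mask'],D);print(th,q['conf'],np.percentile(Y,[3,97],axis=0).round(3).tolist())
s=bot.observe();print(s['clock'],s['position'],s['force'])
cv2.imwrite('pics/t5.png',cv2.resize(I[120:250,160:320],None,fx=4,fy=4)[:,:,::-1])
E
python3 ang.py
```

```text
[0.10661653 0.11075971]
[0.5827387  0.20073414] [np.float32(62.5), np.float32(-58.3), np.float32(-177.5)] [72 73 67]
tape_duct 0.86 [[0.439, 0.144, -0.001], [0.49, 0.194, 0.022]]
screwdriver_yel 0.76 [[0.684, 0.133, 0.009], [0.706, 0.229, 0.027]]
9.35 [0.58598275 0.36096129 0.27779302] [ 0.15075291 -0.0445046   0.38754761]
```

move_arm --series '[[[0,0,0],[0,0,0],0],[[0,0,0],[0,0,0],0],[[0,0,0],[0,0,0],0],[[0,0,0],[0,0,0],0],[[0,0,0],[0,0,0],0],[[0,0,0],[0,0,0],0],[[0,0,0],[0,0,0],0],[[0,0,0],[0,0,0],0],[[0,0,0],[0,0,0],0],[[0,0,0],[0,0,0],0],[[0,0,0],[0,0,0],0],[[0,0,0],[0,0,0],0]]'

```text
clock: 10.35
position: [0.586, 0.361, 0.2778]
tool_rot: [-3.142, 0.0, -0.2]
force: [-0.1, -0.4, 0.8]
grip_width: 0.0003
finger_force: 0.0
```

```bash
python3 ang.py
```

```text
[0.10660656 0.11110823]
[0.58278716 0.20073819] [np.float32(-177.4), np.float32(-58.3), np.float32(62.5)] [65 73 70]
tape_duct 0.63 [[0.438, 0.144, 0.002], [0.488, 0.194, 0.021]]
screwdriver_yel 0.82 [[0.684, 0.13, 0.007], [0.706, 0.229, 0.026]]
10.5 [0.58600021 0.36098675 0.27779935] [ 0.03478285 -0.2353236  -1.03310363]
```

View pics/t5.png

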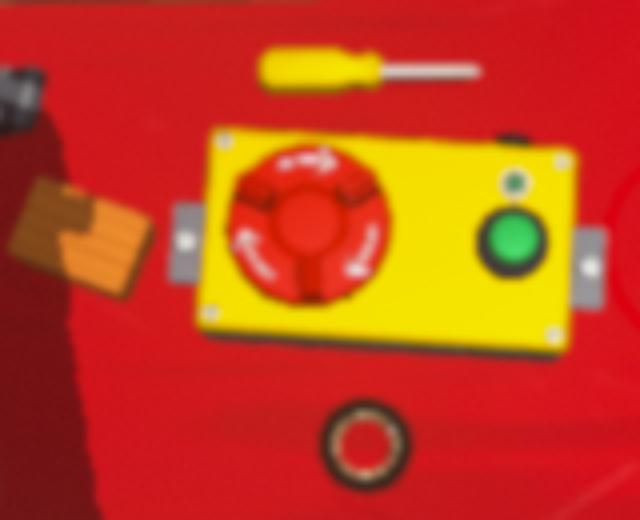

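The head is out but stays turned at about 54° (ribs at 62°, -58° and -177°), and nothing beside the box has moved. The spring isn't returning it, so I'll push the -58° rib back counter-clockwise, touching only its back face.

```bash
cat > g.py <<'E'
from h import *
def tgt(th,perp,z,r=.036):
    a=np.radians(th);e=np.array([np.cos(a),np.sin(a)]);n=np.array([-e[1],e[0]])
    rel([*(np.array([.583,.201])+r*e+perp*n),z],a+np.pi/2)
E
python3 -c "
from g import *
tgt(-58,-.028,.15);tgt(-58,-.028,.093)"
```

```text
[3.33, 20.28, 12.78] [0.0, -0.0, -0.759]
[3.33, 20.28, 18.48] [0.0, -0.0, -0.759]
```

move_arm --series '[[[3.3,20.3,0],[0,0,-0.759],0],[[3.3,20.3,0],[0,0,-0.759],0],[[3.3,20.3,0],[0,0,-0.759],0],[[3.3,20.3,0],[0,0,-0.759],0],[[3.3,20.3,0],[0,0,-0.759],0],[[3.3,20.3,0],[0,0,-0.759],0],[[3.3,20.3,4],[0,0,-0.759],0],[[3.3,20.3,8],[0,0,-0.759],0],[[3.3,20.3,12],[0,0,-0.759],0],[[3.3,20.3,14],[0,0,-0.759],0],[[3.3,20.3,16],[0,0,-0.759],0],[[3.3,20.3,17.5],[0,0,-0.759],0],[[3.3,20.3,18.3],[0,0,-0.759],0],[[3.3,20.3,18.3],[0,0,-0.759],0],[[3.3,20.3,18.3],[0,0,-0.759],0]]'

```text
clock: 11.75
position: [0.5782, 0.1554, 0.0952]
tool_rot: [3.141, -0.0, 0.559]
force: [-0.1, -0.1, 0.6]
grip_width: -0.0002
finger_force: 0.0
```

```bash
python3 -c "
from g import *
for t in (-58,-53,-48,-43,-38,-33,-28,-23,-18,-13,-8,-4): tgt(t,-.018,.0935)"
```

```text
[1.03, -0.02, 0.18] [0.0, -0.0, 0.0]
[1.35, 0.13, 0.18] [0.0, -0.0, -0.087]
[1.68, 0.24, 0.18] [0.0, -0.0, -0.174]
[2.02, 0.33, 0.18] [0.0, -0.0, -0.262]
[2.37, 0.38, 0.18] [0.0, -0.0, -0.349]
[2.72, 0.41, 0.18] [0.0, -0.0, -0.436]
[3.07, 0.4, 0.18] [0.0, -0.0, -0.524]
[3.42, 0.36, 0.18] [0.0, -0.0, -0.611]
[3.76, 0.3, 0.18] [0.0, -0.0, -0.698]
[4.1, 0.2, 0.18] [0.0, -0.0, -0.785]
[4.43, 0.08, 0.18] [0.0, -0.0, -0.873]
[4.68, -0.04, 0.18] [0.0, -0.0, -0.942]
```

move_arm --series '[[[0.5,0,0.15],[0,0,0],0],[[1.0,0,0.15],[0,0,0],0],[[1.35,0.13,0.15],[0,0,-0.087],0],[[1.68,0.24,0.15],[0,0,-0.174],0],[[2.02,0.33,0.15],[0,0,-0.262],0],[[2.37,0.38,0.15],[0,0,-0.349],0],[[2.72,0.41,0.15],[0,0,-0.436],0],[[3.07,0.4,0.15],[0,0,-0.524],0],[[3.42,0.36,0.15],[0,0,-0.611],0],[[3.76,0.3,0.15],[0,0,-0.698],0],[[4.1,0.2,0.15],[0,0,-0.785],0],[[4.43,0.08,0.15],[0,0,-0.873],0],[[4.68,0,0.15],[0,0,-0.942],0],[[4.68,0,0.15],[0,0,-0.942],0],[[4.68,0,0.15],[0,0,-0.942],0]]'

```text
clock: 13.0
position: [0.6184, 0.1805, 0.094]
tool_rot: [3.14, -0.001, 1.5]
force: [-1.0, 0.5, -0.4]
grip_width: -0.0
finger_force: 0.0
```

move_arm --series '[[[0,0,-1.5],[0,0,0],0],[[0,0,-4],[0,0,0],0],[[0,0,-8],[0,0,0],0],[[0,0,-12],[0,0,0],0],[[0,0,-16],[0,0,0],0],[[4,0,-18],[0,0,0],0],[[8,0,-18],[0,0,0],0],[[12,0,-18],[0,0,0],0],[[16,0,-18],[0,0,0],0],[[18,-4,-18],[0,0,0],0],[[18,-4,-18],[0,0,0],0],[[18,-4,-18],[0,0,0],0]]'

```text
clock: 14.0
position: [0.5882, 0.3659, 0.2734]
tool_rot: [-3.141, -0.001, 1.504]
force: [0.6, -0.3, 0.2]
grip_width: 0.0002
finger_force: 0.0
```

```bash
python3 ang.py
```

```text
[0.10655396 0.11112968]
[0.5828616  0.20082371] [np.float32(116.5), np.float32(-124.1), np.float32(-3.9)] [70 70 69]
tape_duct 0.74 [[0.439, 0.144, -0.002], [0.489, 0.194, 0.021]]
screwdriver_yel 0.77 [[0.684, 0.135, 0.005], [0.706, 0.229, 0.027]]
14.15 [0.59097856 0.36210381 0.2738444 ] [ 0.4899459   0.5784096  -0.13554416]
```

```bash
python3 -c "
from h import *
print(bot.job_done())"
```

```text
the job is handed in; nothing more can be done
None
```

The stop button latched and stayed in hands-off for about a second, then released and sprang up when twisted clockwise, but it did not turn back by itself: it stuck about 54° round after my lift-off slipped sideways and pushed it further, so I pushed a rib back counter-clockwise to rest, and I handed the job in with the start button and loose things where they were (the offcut checked only by eye).

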